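# Pump out and cap the vacuum bean box

## Robot

A 6-joint arm with a two-finger parallel gripper is mounted at the origin on a cart in front of the work surface, level with it; the furniture and walls round the work are solid. World frame = base frame: x ahead of the robot, y to its left, z up, the work surface at z = 0. Lengths are in mm, angles in rad, forces in N, time in s.
With the tool pointing down it reaches from about 325 to 875 mm from the base axis. Payload 4.4 kg.
Tool frame: the origin (TCP) lies on the centre line of the jaws, within the pads' length; the fingertips stand ahead of it and the grasp point (between the pads) lies 6 mm ahead of it (ctrl.tcp_to_tips is the z of the fingertips in the tool frame, in mm); z points along the fingers, y is the line along which they close (so a half turn about z gives the same grasp; the last joint's range is limited). The gripper opens to 85 mm and grips with 20 to 120 N. Pads are 22 mm wide; open, the fingers measure 114 mm over their backs; the gripper's body (76 mm by 85 mm) begins 54 mm behind the grasp point. The pads swing forward as they close: fully open they stand 13 mm farther back than shut.
Start: joints at [0.989, 0.207, 1.542, -0, 1.393, -0.15], TCP at [240.651, 522.221, 226.382] pointing down, gripper open.
Joint ranges: [-2.73, 2.73], [-0.86, 2.22], [0.23, 2.46], [-1.11, 4.25], [0.08, 2.63], [-2.82, 2.82]. Speed limits (rad/s): [2.79, 2.79, 3.14, 3.14, 3.14, 3.14].

## Interface

Orientations are given as a 3x3 rotation matrix whose columns are the frame's x, y, z axes.
In Python, from plant import ctrl, sensors, optics gives the robot as it stands. Calls block until the motion is done:
- ctrl.move_ptp(position, orientation): joint-space move of the TCP to a pose.
- ctrl.move_l(position, rot=None, vel=150, threshold=None): straight line of the TCP; rot=None keeps the orientation; vel is the mean speed in mm/s. With threshold (N) it stops when the force on the tool has changed by that much, and returns True; else False.
- ctrl.set_joints(angles): joint-space move.
- ctrl.gripper_to(opening, force=None): finger opening in mm; force is the grip in N (None keeps the last); returns when the fingers have stopped.
- ctrl.hold(seconds).
- ctrl.solve_ik(position, orientation): joint angles nearest the present ones, or None.
- sensors.read_state(): the state.
- optics.grab_frame(name): name is "side" or "top" or "wrist"; returns (picture, depth): 400x640x3 uint8, red, green, blue; 400x640 float32, mm along the optical axis (not along the pixel's ray), 0 where there is no reading.
- optics.camera_params(name): a dict with "mtx" (3x3 intrinsics, pixels), "R" (3x3) and "t" (3): a world point X has camera coordinates R X + t; the wrist camera has in their place "T_tool_cam" (4x4, takes a point from camera to tool coordinates, whose origin is the TCP and whose axes are the flange's). Camera axes: x right, y down, z forward; pixel columns grow to the right and rows downward; lengths in mm; the calibration is good to about 2 mm. A picture is of the moment at which its call begins: read the wrist's pose just before it. camera_params takes no time and is no camera call.
A pose or a line that the arm cannot do raises ctrl.MotionError and nothing moves.
- ctrl.finish_job(): hands the job in; it is judged then, once.
The state is a dict: "t": time; "q": joint angles; "qvel": joint speeds; "tau": joint torques, N m; "eef_pos": TCP position; "eef_rot": TCP orientation; "force": force on the tool from outside, world axes, zero at the start; "wrist_torque": the same for the moment, N m; "grip_width": finger opening in mm; "grasp_force": force on a finger pad.
Only numpy, scipy, OpenCV 4.12 (cv2) and the standard library are available. Lean on these libraries where they do the work, as an engineer would, in place of code of your own. Each camera call takes 0.05 s, during which the arm holds its last target. There are 200 camera calls.

## Task

Pump the air out of the steel bean box: press the black mushroom-shaped pump knob on its lid all the way down to its stop. Then push the orange snap cap straight down over the valve stud on the other end of the lid until it clicks, keep pressing after the click so that the red seal is squeezed flat, and finish like that: the program ends with the gripper still pressing the cap down, not letting go. Leave the distributor, the timer and the bean scoop where they are.

Things in the scene. Friction and masses are not known exactly. Their poses are not given: they have to be found in the camera images.
- bean_box: Closed steel box with a black-rimmed grey lid, 128 x 212 mm, fixed to the worktop, turned about the vertical by up to 0.45 rad. Origin: centre of its underside, z up; the lid's top is 66 mm above it. On the lid, along the box's own y axis (x = 0), stand the pump knob at y = +65 mm and the valve stud at y = -65 mm.
- pump_top (a point): Centre of the top face of the pump knob: black mushroom, 41 mm across, with a green dot; when up, its top is 40 mm above the lid. It moves straight down on a spring.
- pump (a joint): Travel of the pump knob in m: 0 up, 0.018 at its stop. The spring takes 2.5 N to start and 8 N at the stop; it comes up again when let go.
- stud (a point): Foot of the valve stud: the point on its axis at the height of the lid's top, z up. The stud is an upright metal pin, 28 mm across, 25 mm high, nose tapered to 14 mm. Four steel spring balls in its side meet the cap's lip when the cap's centre is 42 mm above the lid; the push rises to about 9 N at 39 mm, drops at about 36 mm (the click), and the balls then pull the cap down to 30 mm.
- seal (a joint): Squeeze in m of the red seal ring (47 mm across) round the stud's foot: 0 free, top 8 mm above the lid; 0.005 flat, top 3 mm above the lid. 1 N starts it, 9 N makes it flat. The cap touches it with its centre 30 mm above the lid, flat is at 25 mm; a cap let go after the click stays on at about 29.5 mm.
- cap_center (a point): Centre (half-way up) of the orange snap cap, z up: ribbed, round, 44 mm across, 44 mm high, about 70 g, loose on the worktop, open mouth down. Grip it round its side from above, in any direction. In its mouth is a lip 5 mm high with a 31 mm hole; above that it is hollow up to 26 mm from its lower rim.
- distributor_center (a point): Bystander: dark grey coffee distributor, a puck 67 mm across and 38 mm high, loose; the point is on its axis 20 mm above the worktop.
- timer_center (a point): Bystander: white kitchen timer, 62 x 68 x 21 mm, loose; the point is 12 mm above the worktop.
- bean_scoop_center (a point): Bystander: steel bean scoop, 102 x 287 x 43 mm, loose; the point is at the middle, 20 mm above the worktop.
Not all that is in view belongs to the job. Leave any green look-alike of the part that bears cap_center alone.

How it is judged:
By the outcome, as a careful person would: the job done as asked, in the order asked, and still so for the second after the job is handed in, while the arm keeps its last pose, push and grip.
It also fails if it takes over 53 s, if anything falls off the work surface, if the arm or the gripper's body presses on something with over 40 N, if the wrist force passes 120 N, or if a joint passes its speed limit or range.

## Working session

There is one attempt and no reset: what is moved stays moved. The work goes in short steps, each a Python script; the robot and the scene stay as the last script left them, time stands still between calls to the robot, and variables do not carry over. Pictures are saved under pics/ and viewed, at most 10 in all, crops included, and the job is handed in when it is done.

```bash
mkdir -p pics; ls
cat > h.py <<'E'
import numpy as np, cv2
from plant import ctrl, sensors, optics
def save(n,im): cv2.imwrite('pics/'+n,im[...,::-1])
def cam(name,st=None):
    p=optics.camera_params(name); K=np.array(p['mtx'])
    if name!='wrist':
        R=np.array(p['R']);t=np.array(p['t']).ravel(); return K,R.T,-R.T@t
    T=np.array(p['T_tool_cam']); Rw=np.array(st['eef_rot']); 
    return K,Rw@T[:3,:3],Rw@T[:3,3]+np.array(st['eef_pos'])
def ray(c,uv,z):
    K,R,o=c; uv=np.atleast_2d(uv).astype(float)
    d=(np.linalg.inv(K)@np.c_[uv,np.ones(len(uv))].T).T@R.T
    return o+d*((z-o[2])/d[:,2])[:,None]
def cloud(c,depth):
    K,R,o=c; v,u=np.mgrid[:depth.shape[0],:depth.shape[1]]
    P=np.stack([(u-K[0,2])/K[0,0]*depth,(v-K[1,2])/K[1,1]*depth,depth],-1)
    return P@R.T+o
E
python3 - <<'E'
from h import *
a,d=optics.grab_frame('top'); b,e=optics.grab_frame('side')
save('top0.png',a); save('side0.png',b); np.savez('f0.npz',a=a,d=d,b=b,e=e)
for n in('top','side'):
    c=cam(n); print(n,c[2].round(),c[1][:,2].round(2))
print(sensors.read_state()['t'],ctrl.tcp_to_tips)
E
```

```text
pics
top [ 384.  -98. 1230.] [ 0.12 -0.01 -0.99]
side [464. 682. 441.] [ 0.09 -0.92 -0.38]
0.1 25.0
```

View pics/top0.png

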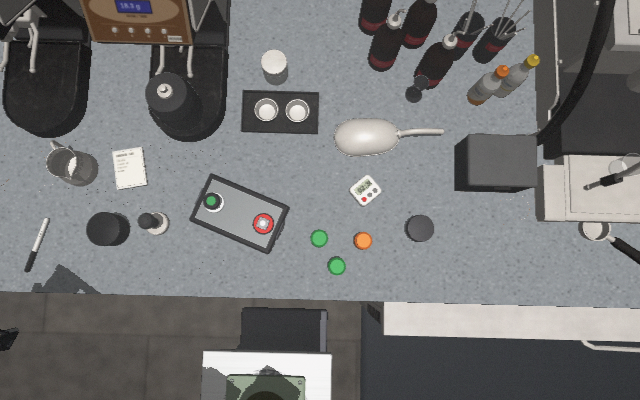

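View pics/side0.png

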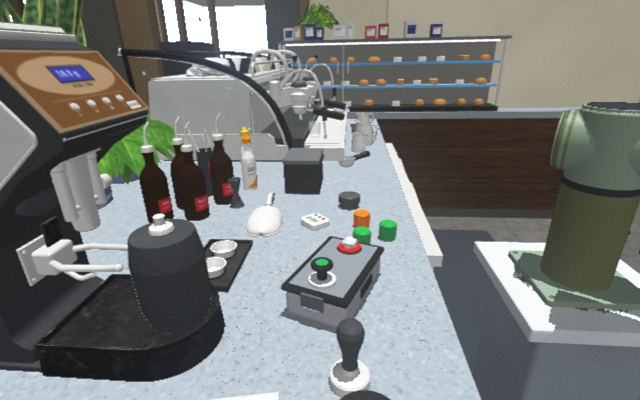

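The top view shows the box centred near (240,213), with the pump's green dot at (212,201) and the stud with its red ring at (263,223). The orange cap is at (363,241), with green look-alikes at (319,238) and (337,266). The side view shows the same scene, with the orange cap at (362,218).

Run:
```python
from h import *
f=np.load('f0.npz')
def blobs(im,lo,hi,box,mn=8):
    h=cv2.cvtColor(im,cv2.COLOR_RGB2HSV); m=cv2.inRange(h,lo,hi)
    x0,y0,x1,y1=box; k=np.zeros_like(m); k[y0:y1,x0:x1]=m[y0:y1,x0:x1]
    n,l,s,c=cv2.connectedComponentsWithStats(k)
    return [(c[i],s[i,4],l==i) for i in range(1,n) if s[i,4]>=mn]
for n,im,d,box in(('top',f['a'],f['d'],(180,160,400,290)),('side',f['b'],f['e'],(280,190,420,320))):
    c=cam(n);P=cloud(c,d)
    for col,lo,hi,z in(('orange',(8,150,100),(20,255,255),44),('red',(0,150,80),(6,255,255),74),('green',(50,100,50),(85,255,255),106)):
        for ct,a,m in blobs(im,lo,hi,box):
            print(n,col,ct.round(1),a,'ray',ray(c,ct,z)[0].round(1),'cloud',np.median(P[m&(d>0)],0).round(1),'zmax',np.percentile(P[m&(d>0)][:,2],95).round(1))
# lid plane from top
c=cam('top');P=cloud(c,f['d']); m=(abs(P[...,2]-66)<6); m[:, :180]=0;m[:,300:]=0;m[:165]=0;m[260:]=0
n,l,s,_=cv2.connectedComponentsWithStats(m.astype(np.uint8)); i=1+s[1:,4].argmax()
r=cv2.minAreaRect(np.argwhere(l==i)[:,::-1].astype(np.float32)); print(r); 
b=ray(c,cv2.boxPoints(r),66);print(b.round(),b.mean(0).round(1),np.median(P[l==i][:,2]))
print(np.linalg.norm(b[0]-b[1]),np.linalg.norm(b[1]-b[2]))
```

```text
top orange [362.9 240.2] 238 ray [ 430.5 -227.3   44. ] cloud [ 430.7 -227.4   43.9] zmax 48.0
top red [363.6 198.6] 13 ray [ 529.7 -224.3   74. ] cloud [ 536.1 -230.6   21.3] zmax 24.4
top red [263.3 223.5] 150 ray [462.4  15.7  74. ] cloud [461.5  14.4  75.2] zmax 78.4
top green [210.5 200.3] 67 ray [511.1 138.3 106. ] cloud [511.3 137.5 107.3] zmax 110.7
top green [318.8 237.9] 233 ray [ 430.4 -117.8  106. ] cloud [ 432.7 -119.1   44.6] zmax 48.4
top green [336.4 265.8] 242 ray [ 367.2 -160.2  106. ] cloud [ 366.1 -163.    44.3] zmax 47.8
side orange [361.5 217.9] 223 ray [ 432.4 -185.3   44. ] cloud [ 432.4 -211.1   32.9] zmax 44.7
side red [349.4 248.2] 112 ray [462.9  29.6  74. ] cloud [462.6  31.   73.9] zmax 74.9
side green [387.4 229.8] 314 ray [386.    6.1 106. ] cloud [ 368.  -147.    29.8] zmax 44.3
side green [361.9 234.2] 229 ray [438.3  28.1 106. ] cloud [ 432.7 -104.7   40.3] zmax 44.6
side green [321.4 261.8] 84 ray [511.3 136.8 106. ] cloud [511.3 137.9 106.5] zmax 107.4
((238.75001525878906, 213.25001525878906), (89.28839111328125, 52.916500091552734), 23.198591232299805)
[[466. 200.  66.]
 [587. 156.  66.]
 [506. -47.  66.]
 [387.  -1.  66.]] [486.6  77.   66. ] 67.88452134531303
128.13374677943577 218.8169627043527
```

```bash
cat >> h.py <<'E'
def rot(yaw): # tool down, tool y (closing line) at angle yaw+90deg
    c,s=np.cos(yaw),np.sin(yaw); return np.array([[c,s,0],[s,-c,0],[0,0,-1.]])
E
python3 - <<'E'
from h import *
s=sensors.read_state(); print(np.round(s['eef_rot'],2).tolist())
for y in (0,.4,.78,-.4,-.78,1.57,-1.57,2.5,3.14):
    qs=[ctrl.solve_ik(p,rot(y)) for p in([511,138,190],[430,-227,25],[462,16,100])]
    print(y,[None if q is None else np.round(q[[0,3,5]] if hasattr(q,'shape') else [q[0],q[3],q[5]],2).tolist() for q in qs])
E
```

```text
[[-0.91, 0.42, -0.0], [0.42, 0.91, -0.0], [0.0, -0.0, -1.0]]
0 [[0.1, -0.0, 1.67], [-0.66, -0.0, 0.91], [-0.15, -0.0, 1.42]]
0.4 [[0.1, -0.0, 1.27], [-0.66, -0.0, 0.51], [-0.15, -0.0, 1.02]]
0.78 [[0.1, -0.0, 0.89], [-0.66, -0.0, 0.13], [-0.15, -0.0, 0.64]]
-0.4 [[0.1, -0.0, 2.07], [-0.66, -0.0, 1.31], [-0.15, -0.0, 1.82]]
-0.78 [[0.1, -0.0, 2.45], [-0.66, -0.0, 1.69], [-0.15, -0.0, 2.2]]
1.57 [[0.1, -0.0, 0.1], [-0.66, -0.0, -0.66], [-0.15, -0.0, -0.15]]
-1.57 [None, [-0.66, -0.0, 2.48], None]
2.5 [[0.1, -0.0, -0.83], [-0.66, -0.0, -1.59], [-0.15, -0.0, -1.08]]
3.14 [[0.1, -0.0, -1.47], [-0.66, -0.0, -2.23], [-0.15, -0.0, -1.72]]
```

Run:
```python
from h import *
Y=rot(2.36); x,y=511.2,137.8
ctrl.gripper_to(0,40)
ctrl.move_ptp([x,y,190],Y)
s0=sensors.read_state(); a,_=optics.grab_frame('wrist'); save('w1.png',a)
ctrl.move_l([x,y,136],vel=100)
f0=np.array(sensors.read_state()['force'])
print(ctrl.move_l([x,y,104],vel=25,threshold=16))
s=sensors.read_state(); print(s['t'],np.round(s['eef_pos'],1),np.round(s['force']-f0,1))
ctrl.hold(.4); s=sensors.read_state(); print(s['t'],np.round(s['eef_pos'],1),np.round(s['force']-f0,1))
b,_=optics.grab_frame('side'); save('s1.png',cv2.resize(b[200:340,260:430],None,fx=3,fy=3))
```

```text
False
4.7667 [511.4 137.8 104.2] [-0.   0.3 -1.9]
5.1667 [511.2 137.8 104.1] [ 0.3  0.9 -1. ]
```

View pics/w1.png

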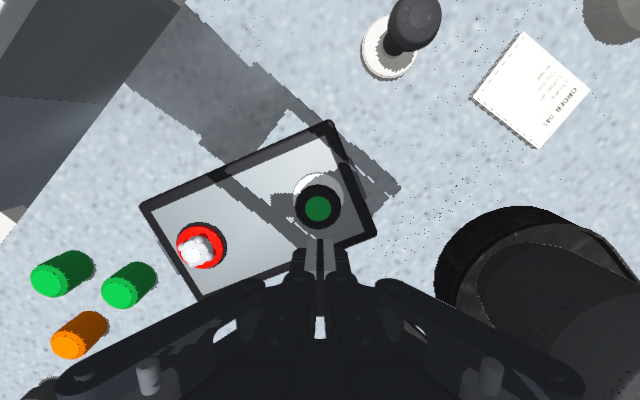

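View pics/s1.png

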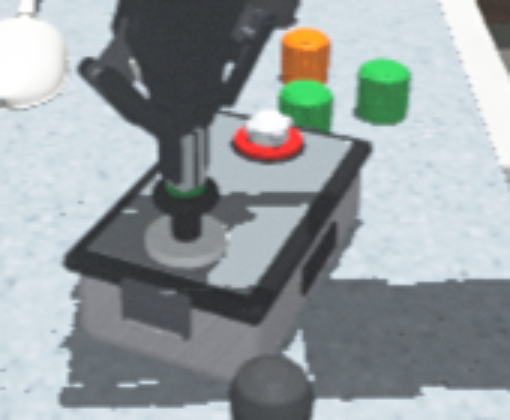

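Run:
```python
from h import *
s=sensors.read_state(); print(np.round(s['force'],1),s['grip_width'],np.round(s['eef_pos'],1),np.round(s['eef_rot'],2).tolist(),ctrl.tcp_to_tips)
b,d=optics.grab_frame('side'); c=cam('side');P=cloud(c,d)
h=cv2.cvtColor(b,cv2.COLOR_RGB2HSV); m=cv2.inRange(h,(50,100,30),(85,255,255)); m[:245]=0;m[300:]=0;m[:,:300]=0;m[:,345:]=0
print(m.astype(bool).sum(), np.median(P[(m>0)&(d>0)],0).round(1))
for v in range(228,290,3):
    u=322; print(v,b[v,u],P[v,u].round(0))
```

```text
[-0.3  0.6 -0.4] -0.10292673617907624 [511.2 137.8 104. ] [[-0.71, 0.7, 0.0], [0.7, 0.71, 0.0], [-0.0, 0.0, -1.0]] 25.0
26 [511.3 143.9 106.5]
228 [57 58 63] [507. 158. 182.]
231 [56 59 63] [508. 157. 176.]
234 [59 61 65] [508. 150. 167.]
237 [55 58 61] [508. 151. 162.]
240 [56 59 62] [509. 149. 156.]
243 [57 60 61] [508. 153. 152.]
246 [133 138 142] [509. 150. 145.]
249 [133 138 145] [509. 151. 139.]
252 [133 138 143] [509. 151. 134.]
255 [131 138 143] [509. 151. 128.]
258 [134 141 145] [509. 150. 122.]
261 [135 141 146] [509. 150. 116.]
264 [ 55 103  68] [510. 146. 107.]
267 [45 45 48] [509. 152. 105.]
270 [51 54 55] [509. 158. 103.]
273 [49 50 53] [510. 146.  89.]
276 [46 50 51] [510. 146.  83.]
279 [49 49 51] [510. 144.  75.]
282 [141 143 147] [510. 151.  74.]
285 [144 149 152] [509. 159.  73.]
288 [160 166 170] [509. 162.  69.]
```

Run:
```python
from h import *
s=sensors.read_state(); a,d=optics.grab_frame('wrist'); c=cam('wrist',s); P=cloud(c,d)
save('w2.png',a); print(c[2].round(),c[1].round(2).tolist(), s['t'],np.round(s['q'],3).tolist())
h=cv2.cvtColor(a,cv2.COLOR_RGB2HSV); m=cv2.inRange(h,(0,150,80),(6,255,255))>0; m&=d>0
print('red',np.median(P[m],0).round(1)); m=cv2.inRange(h,(50,100,30),(85,255,255))>0; m&=d>0
n,l,st,cc=cv2.connectedComponentsWithStats(m.astype(np.uint8))
for i in range(1,n):
    if st[i,4]>15: print('green',cc[i].round(),st[i,4],np.median(P[l==i],0).round(1))
b,e=optics.grab_frame('side'); Q=cloud(cam('side'),e)
save('s2.png',cv2.resize(b[150:310,240:440],None,fx=3,fy=3))
k=(abs(Q[...,0]-511)<40)&(abs(Q[...,1]-138)<30)&(Q[...,2]>109)&(e>0)
print('tips side min z',np.sort(Q[k][:,2])[:8].round(1), np.sum(k))
```

```text
[462. 188. 252.] [[0.71, 0.68, 0.2], [0.71, -0.68, -0.19], [0.0, 0.27, -0.96]] 5.2667 [0.1, 0.247, 1.766, -0.0, 1.128, -0.689]
red [457.4  30.2  74.4]
green [312. 239.] 154 [501.9 142.1 107. ]
green [334. 244.] 21 [513.5 147.4 106.8]
green [ 12. 309.] 1054 [ 376.4 -146.3   12.4]
green [ 70. 334.] 3426 [ 433.2 -104.2   36.8]
tips side min z [109.3 110.1 110.2 110.3 111.1 111.4 112.1 112.2] 3677
```

View pics/w2.png

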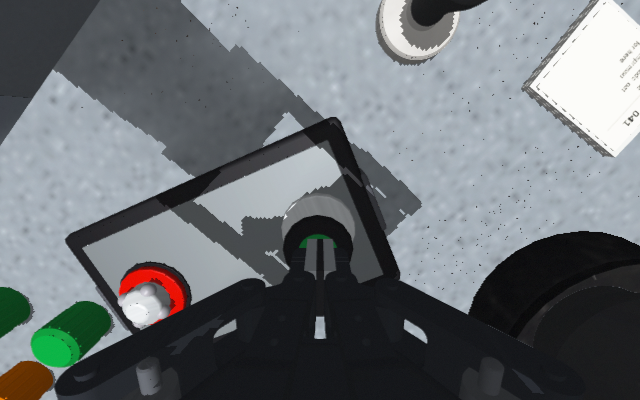

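The gripper stands over the knob at (318,240) without pressing it. The tips look some 25–30 mm shorter than the stated 25 mm, so I'll measure them in tool coordinates.

Run:
```python
from h import *
s=sensors.read_state(); T=np.array(optics.camera_params('wrist')['T_tool_cam']); print(T.round(2).tolist())
a,d=optics.grab_frame('wrist'); K=cam('wrist',s)[0]
fake=(K,T[:3,:3],T[:3,3]); P=cloud(fake,d)
for u in (305,313,328,336):
    print(u,[(v,P[v,u].round(0).tolist()) for v in range(232,300,8)])
print(K.tolist())
```

```text
[[-0.0, -0.96, -0.27, 70.33], [1.0, -0.0, 0.0, 0.31], [-0.0, -0.27, 0.96, -148.01], [0.0, 0.0, 0.0, 1.0]]
305 [(232, [12.0, -8.0, -2.0]), (240, [8.0, -8.0, -3.0]), (248, [8.0, -7.0, -12.0]), (256, [12.0, -6.0, -30.0]), (264, [12.0, -6.0, -37.0]), (272, [13.0, -5.0, -47.0]), (280, [12.0, -5.0, -51.0]), (288, [13.0, -5.0, -58.0]), (296, [13.0, -5.0, -62.0])]
313 [(232, [12.0, -3.0, -1.0]), (240, [11.0, -3.0, -11.0]), (248, [11.0, -3.0, -20.0]), (256, [11.0, -3.0, -29.0]), (264, [12.0, -3.0, -38.0]), (272, [10.0, -2.0, -42.0]), (280, [13.0, -2.0, -52.0]), (288, [12.0, -2.0, -56.0]), (296, [7.0, -2.0, -54.0])]
328 [(232, [12.0, 5.0, -2.0]), (240, [12.0, 5.0, -11.0]), (248, [12.0, 4.0, -22.0]), (256, [11.0, 4.0, -29.0]), (264, [11.0, 4.0, -37.0]), (272, [11.0, 4.0, -44.0]), (280, [13.0, 3.0, -52.0]), (288, [12.0, 3.0, -57.0]), (296, [13.0, 3.0, -62.0])]
336 [(232, [13.0, 9.0, -3.0]), (240, [8.0, 9.0, -2.0]), (248, [7.0, 9.0, -12.0]), (256, [7.0, 8.0, -20.0]), (264, [7.0, 8.0, -29.0]), (272, [14.0, 7.0, -48.0]), (280, [12.0, 7.0, -51.0]), (288, [13.0, 6.0, -58.0]), (296, [13.0, 6.0, -62.0])]
[[285.65980435394266, 0.0, 319.6662392991438], [0.0, 285.65980435394266, 203.39203313520312], [0.0, 0.0, 1.0]]
```

The wrist depth puts the shut tips at tool z of about -4, not +25. I'll let the force calibrate this and press on down slowly.

Run:
```python
from h import *
x,y=511.2,137.8; f0=np.array(sensors.read_state()['force'])
z=104
while z>76:
    z-=2; r=ctrl.move_l([x,y,z],vel=40,threshold=18)
    s=sensors.read_state(); print(z,np.round(s['eef_pos'][2],1),np.round(s['force']-f0,1),r)
    if r or s['force'][2]-f0[2]>14: break
ctrl.hold(.5); s=sensors.read_state(); print(s['t'],np.round(s['eef_pos'],1),np.round(s['force']-f0,1))
b,d=optics.grab_frame('side'); save('s3.png',cv2.resize(b[200:340,260:430],None,fx=3,fy=3))
```

```text
102 101.7 [ 0.7 -0.  -0.3] False
100 100.3 [0.3 0.9 1.9] False
98 98.3 [-0.   0.6  3. ] False
96 96.2 [1.6 0.5 4.1] False
94 94.2 [1.4 0.9 4.2] False
92 92.2 [1.8 0.3 5.6] False
90 90.3 [1.7 0.6 5.3] False
88 88.4 [0.1 0.9 5.4] False
86 86.5 [1.2 0.9 5.8] False
84 84.6 [0.2 0.6 6.8] False
82 83.1 [-1.2  0.6  9.7] False
80 83.0 [-5.8 -0.4 20.7] False
8.9167 [511.8 137.9  83. ] [-5.1 -0.5 18.7]
```

View pics/s3.png

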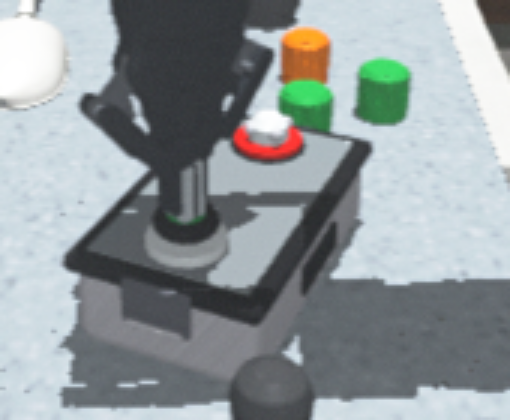

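The pump knob is at its stop: the black head sits on its collar at (187,225), travel is 18 mm, and the force rises sharply. This puts the shut tips at tool z = -5. Next I'll look at the cap and at the tip position when the gripper is open.

Run:
```python
from h import *
Y=rot(2.36)
ctrl.move_l([511.2,137.8,160],vel=250)
ctrl.move_ptp([430.5,-227,125],Y)
T=np.array(optics.camera_params('wrist')['T_tool_cam'])
for w in(44,64):
    ctrl.gripper_to(w,60); s=sensors.read_state(); a,d=optics.grab_frame('wrist'); c=cam('wrist',s)
    P=cloud((c[0],T[:3,:3],T[:3,3]),d)
    k=(d>0)&(abs(P[...,1])<w/2+22)&(abs(P[...,1])>w/2-2)&(P[...,0]<22)&(P[...,0]>-15)&(P[...,2]>-60)&(P[...,2]<40)
    h=np.sort(P[k][:,2])[::-1]; print(w,s['grip_width'],'tip z tool',h[[2,10,30,80]].round(1),k.sum())
save('w4.png',a); W=cloud(c,d)
h=cv2.cvtColor(a,cv2.COLOR_RGB2HSV); m=cv2.inRange(h,(8,150,60),(20,255,255))>0; m&=(d>0)
top=m&(abs(W[...,2]-44)<3)
cs,_=cv2.findContours(top.astype(np.uint8),0,1); cc=max(cs,key=cv2.contourArea)
(u,v),r=cv2.minEnclosingCircle(cc); e=cv2.fitEllipse(cc) if len(cc)>5 else None
print('cap',(u,v,r),e,ray(c,(u,v),44),ray(c,e[0],44), 'cloud',np.median(W[top],0),W[top].min(0),W[top].max(0),'diam',2*r*d[int(v),int(u)]/c[0][0,0], sensors.read_state()['t'])
```

```text
44 43.966673068988946 tip z tool [ -7.6  -8.1  -8.8 -11.6] 5256
64 63.93133102683885 tip z tool [-11.1 -11.7 -12.5 -13.9] 5007
cap (317.625, 207.5, 24.787002563476562) ((317.6069030761719, 207.92352294921875), (45.613101959228516, 48.150821685791016), 87.1373062133789) [[ 428.60904209 -227.04588158   44.        ]] [[ 428.86052461 -227.31833122   44.        ]] cloud [ 428.80366906 -227.26689166   44.21473051] [ 408.57975136 -248.91707248   41.0102264 ] [ 450.95854229 -207.18157171   46.76291381] diam 41.44638561601882 11.7583
```

View pics/w4.png

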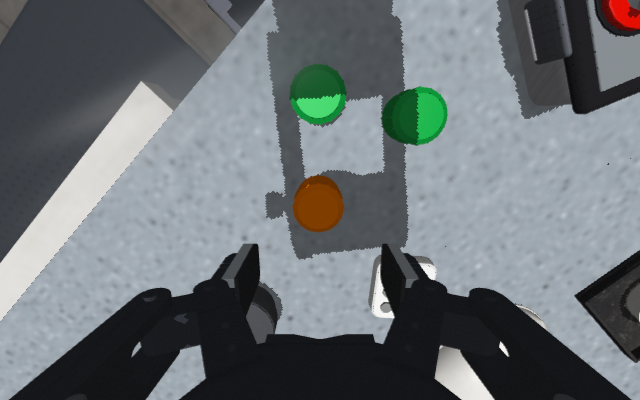

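The wrist view shows the cap at (318,205) between the open jaws, with both green look-alikes clear of them, (318,95) and (415,115). Next I'll grip it with the tips 9 mm above the worktop.

Run:
```python
from h import *
Y=rot(2.36); x,y=429.3,-227.3
print(ctrl.move_l([x,y,1.],Y,vel=120,threshold=15))
ctrl.gripper_to(30,90)
s=sensors.read_state(); print(s['grip_width'],s['grasp_force'],np.round(s['eef_pos'],1),np.round(s['force'],1))
ctrl.move_l([x,y,150],vel=200)
xs,ys=462.4,15.8
ctrl.move_ptp([xs-40,ys-40,150],Y); ctrl.hold(.2)
s=sensors.read_state(); a,d=optics.grab_frame('wrist'); save('w5.png',a); np.savez('w5.npz',a=a,d=d,pos=s['eef_pos'],rot=s['eef_rot'])
c=cam('wrist',s); W=cloud(c,d); h=cv2.cvtColor(a,cv2.COLOR_RGB2HSV)
m=((cv2.inRange(h,(0,150,60),(6,255,255))>0)|(cv2.inRange(h,(174,150,60),(180,255,255))>0))&(abs(W[...,2]-74)<5)
if m.sum()>20:
    cc=max(cv2.findContours(m.astype(np.uint8),0,1)[0],key=cv2.contourArea); e=cv2.fitEllipse(cv2.convexHull(cc))
    print('ring',e,ray(c,e[0],74),W[m].min(0),W[m].max(0))
st=(abs(W[...,0]-462)<15)&(abs(W[...,1]-16)<15)&(abs(W[...,2]-91)<2)&(d>0)
print('stud top',st.sum(),W[st].mean(0) if st.any() else 0)
o=(cv2.inRange(h,(8,150,40),(20,255,255))>0)&(d>0)
T=np.array(optics.camera_params('wrist')['T_tool_cam']);P=cloud((c[0],T[:3,:3],T[:3,3]),d)
print('cap tool',o.sum(),P[o].min(0),P[o].max(0),s['t'],s['grip_width'],np.round(s['force'],1))
```

```text
False
42.42328206376421 90.7862575398758 [ 430.3 -228.     2.2] [-0.6  0.8  5.6]
ring ((389.3992004394531, 207.49905395507812), (54.27833557128906, 57.9103889465332), 67.37535095214844) [[461.43380352  17.12972035  74.        ]] [439.19338444  -6.26626645  69.00933898] [485.63505764  39.99551283  76.69713708]
stud top 475 [461.67486831  16.53383442  90.91617664]
cap tool 8887 [-32.75853936 -20.96973091 -44.39700396] [22.56183998 33.95244561 85.62986546] 15.1833 42.190762256902175 [-0.1 -1.1 -0.2]
```

View pics/w5.png

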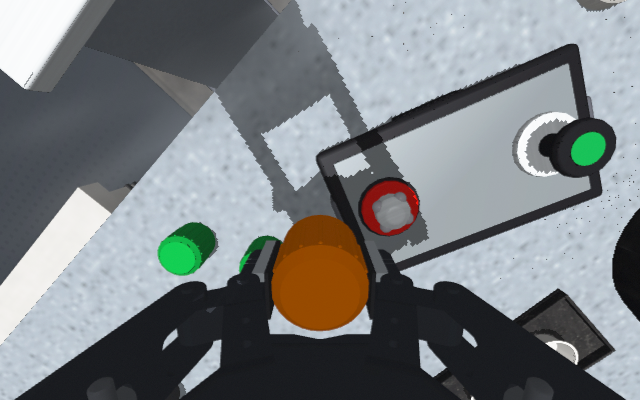

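The cap is held upright between the pads at (320,285). The stud with its red ring is at (389,207), and the pump is up again at (590,150). Next I'll measure the cap's offset in the jaws and the stud's position relative to it.

Run:
```python
from h import *
f=np.load('w5.npz'); a,d=f['a'],f['d']; s=dict(eef_pos=f['pos'],eef_rot=f['rot']); c=cam('wrist',s)
T=np.array(optics.camera_params('wrist')['T_tool_cam']); ct=(c[0],T[:3,:3],T[:3,3]); P=cloud(ct,d); W=cloud(c,d)
h=cv2.cvtColor(a,cv2.COLOR_RGB2HSV)
o=(cv2.inRange(h,(8,150,40),(20,255,255))>0)&(d>0)
v,u=np.nonzero(o); z=P[o][:,2]
print('top z hist',np.histogram(z,bins=np.arange(-50,20,4))[0])
t=o&(abs(P[...,2]+42)<2.5); cc=max(cv2.findContours(t.astype(np.uint8),0,1)[0],key=cv2.contourArea)
zt=np.median(P[t][:,2]); e=cv2.fitEllipse(cv2.convexHull(cc)); 
hp=ray(ct,cv2.convexHull(cc)[:,0],zt)[:,:2].astype(np.float32)
print('top z',zt,'center',ray(ct,e[0],zt),'enclosing',cv2.minEnclosingCircle(hp))
# lower-rim silhouette: extremes toward image top
print('tilt: plane fit', np.linalg.lstsq(np.c_[P[t][:,:2],np.ones(t.sum())],P[t][:,2],rcond=None)[0])
# ring outer hull in world at z=74, stud nose at z=91
m=((cv2.inRange(h,(0,120,40),(8,255,255))>0)|(cv2.inRange(h,(172,120,40),(180,255,255))>0))&(abs(W[...,2]-74)<4)
cc=max(cv2.findContours(m.astype(np.uint8),0,1)[0],key=cv2.contourArea)
hp=ray(c,cv2.convexHull(cc)[:,0],74)[:,:2].astype(np.float32); print('ring',cv2.minEnclosingCircle(hp),cv2.fitEllipse(hp))
st=(abs(W[...,0]-462)<22)&(abs(W[...,1]-16)<22)&(W[...,2]>89.5)&(W[...,2]<93)
pt=W[st][:,:2].astype(np.float32); print('nose',st.sum(),cv2.minEnclosingCircle(pt),np.median(pt,0),np.median(W[st][:,2]))
# rot error
print(f['rot'].round(4).tolist())
```

```text
top z hist [   0 3345 3215  428  297  281  250  233  223  186  149  145  119    1
    0    0    0]
top z -42.11406633200811 center [[  2.96874857   0.30301051 -42.11406633]] enclosing ((2.1071105003356934, 0.138351172208786), 20.400970458984375)
tilt: plane fit [ 1.74869074e-02  1.41699249e-03 -4.19794192e+01]
ring ((461.8235778808594, 16.744848251342773), 23.843521118164062) ((461.8540344238281, 16.661161422729492), (46.71172332763672, 47.44845962524414), 84.62516021728516)
nose 431 ((462.1112976074219, 16.297204971313477), 10.0855073928833) [461.6992    16.334845] 91.12251602881858
[[-0.7082, 0.706, 0.0], [0.706, 0.7082, -0.0003], [-0.0002, -0.0002, -1.0]]
```

Run:
```python
from h import *
Y=rot(2.36); x,y=463.0,15.3
ctrl.move_l([x,y,150],Y,vel=100); ctrl.move_l([x,y,100],vel=100); ctrl.hold(.3)
f0=np.array(sensors.read_state()['force'])
for z in (96,94,92,90,89,88):
    ctrl.move_l([x,y,z],vel=40); ctrl.hold(.1); s=sensors.read_state(); F=s['force']-f0
    print(z,np.round(s['eef_pos'],1),np.round(F,1),np.round(s['wrist_torque'],2))
    if np.linalg.norm(F)>15: break
b,d=optics.grab_frame('side'); save('s6.png',cv2.resize(b[170:310,270:440],None,fx=3,fy=3)); print(s['t'],s['grip_width'])
```

```text
96 [462.9  15.3  95.9] [ 0.1 -0.2  0.3] [-0.03 -0.01  0.  ]
94 [463.   15.3  94. ] [-0.2  0.4  0.6] [-0.03 -0.01 -0.02]
92 [463.   15.3  92. ] [-0.   0.3  1.6] [0.   0.   0.02]
90 [463.   15.3  90. ] [-0.3  1.2 -0.5] [ 0.01 -0.02 -0.  ]
89 [463.   15.3  89. ] [-0.6  0.4 -0.5] [ 0.02 -0.01  0.03]
88 [463.   15.4  88.1] [-0.3  1.2  1.5] [ 0.2   0.01 -0.01]
19.0 41.79097881576573
```

View pics/s6.png

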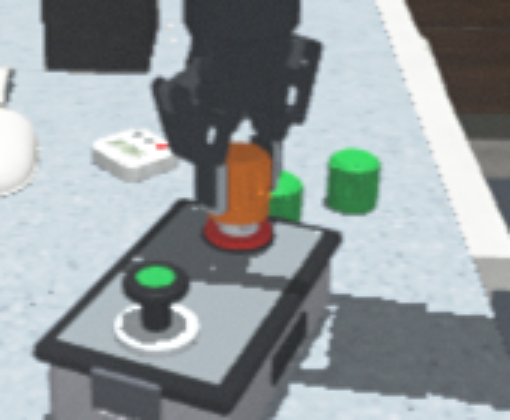

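The cap stands centred over the stud, at (240,215) above the red ring, with almost no lateral force. Now I'll push through the click and flatten the seal.

Run:
```python
from h import *
x,y=463.0,15.3; f0=np.array([0,0,0.]); z=88
while z>62:
    z-=1; ctrl.move_l([x,y,z],vel=25); s=sensors.read_state(); F=np.array(s['force'])
    print(z,np.round(s['eef_pos'],1),np.round(F,1),round(s['grip_width'],1))
    if F[2]>(22 if z<74 else 30): break
ctrl.hold(.5); s=sensors.read_state(); print(s['t'],np.round(s['eef_pos'],1),np.round(s['force'],1),s['grasp_force'])
b,d=optics.grab_frame('side'); save('s7.png',cv2.resize(b[170:310,270:440],None,fx=3,fy=3))
W=cloud(cam('side'),d); h=cv2.cvtColor(b,cv2.COLOR_RGB2HSV)
o=(cv2.inRange(h,(8,150,40),(20,255,255))>0)&(d>0); print('cap z',np.percentile(W[o][:,2],[1,50,99]))
```

```text
87 [462.9  15.6  87.1] [-1.7  2.   3. ] 42.0
86 [462.9  15.8  86.4] [-3.1  3.5  5.4] 42.2
85 [462.8  15.9  85.5] [-2.6  3.7  5.5] 42.3
84 [462.6  16.   84.3] [-2.1  3.7  5.4] 42.1
83 [462.4  16.   82.5] [-0.3  4.5 -0.2] 42.1
82 [462.4  16.   81.4] [-0.1  5.3  0.3] 42.4
81 [462.4  15.9  80.3] [-1.4  5.  -1.6] 42.1
80 [462.1  15.9  78.8] [ 0.4  6.4 -6.9] 42.3
79 [462.1  15.8  77.4] [ 1.6  4.3 -8.6] 42.3
78 [461.9  15.4  76.8] [ 1.4  4.7 -9. ] 42.5
77 [462.4  15.2  76.6] [-0.2  2.7 -7.7] 42.1
76 [462.9  15.1  76.1] [-0.3  2.8 -5.5] 42.3
75 [463.3  15.   75.5] [-2.8  1.8 -1.1] 42.4
74 [463.7  15.1  74.7] [-2.6  2.3  2.8] 42.4
73 [463.7  15.2  73.6] [-2.2  1.5  5.5] 42.4
72 [463.8  15.1  72.6] [-2.8  1.9  5.7] 42.6
71 [463.8  15.2  71.8] [-4.4  2.7  6.2] 42.0
70 [463.8  15.2  71.2] [-5.2  2.3 10.9] 42.3
69 [463.8  15.2  71.2] [-8.7  1.9 16.5] 42.1
68 [463.8  15.2  71.1] [-11.9   3.3  24.7] 42.3
24.55 [463.8  15.2  71.2] [-11.5   2.3  24.2] 95.82207553088665
cap z [ 16.38372994 113.04370584 448.14588284]
```

View pics/s7.png

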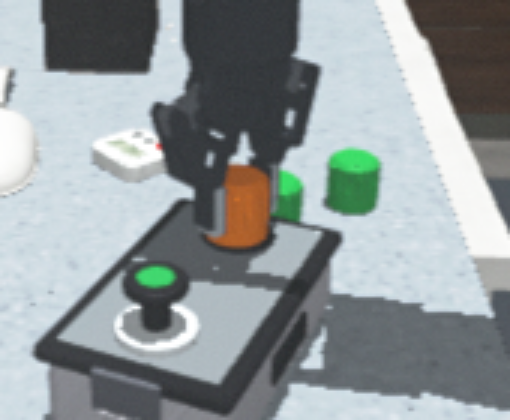

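The click shows as a force drop at TCP z of about 83 mm, followed by the balls' pull. There is now a hard stop at 71.2 mm (predicted flat 70.9) with 24 N on it, and the red ring is flattened out of sight under the cap at (240,240). I'm handing in while pressing.

```bash
python3 -c "
from h import *
print(ctrl.finish_job()); print(np.round(sensors.read_state()['force'],1))"
```

```text
the job is handed in; nothing more can be done
None
the job is handed in; nothing more can be done
```

I pressed the pump knob to its stop, then snapped the orange cap onto the stud. I handed the job in at about 25 s with the gripper still pressing the cap at about 24 N and the seal flat; nothing I did touched the distributor, timer or scoop.

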